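# Load stop posts, oil the stud and start the clamp knob

## Task

Get the blue split holder ready: stand every stop post upright and fully home in a bore of the holder (one to a bore, any bore), and oil the stud by pressing the white cap of the spray canister right down and letting it spring back; these two may be done in either order. After both, start the red clamp knob cleanly: turn it backwards (counter-clockwise from above) until it clicks, dropping down onto its thread, then turn it forwards (clockwise) until it comes up against its stop, and let go. Leave the tin, the welding magnet and the pliers where they lie.

Things in the scene. Friction and masses are not known exactly. Their poses are not given: they have to be found in the camera images.
- holder: Fixed blue steel holder block, 140 x 140 mm, 34 mm high, four bores in a 2 x 2 square; its frame's origin is the centre of the block's underside on the bench, z up. An ear on its -y side (64 mm wide in x, reaching to y = -154 mm, 30 mm high) carries the clamp knob at (-35, -122) mm on a dark boss of 46 mm diameter whose top is 58 mm above the bench.
- bore0 (a point): Centre of the mouth of bore 0, at (32, 32) mm in the holder's frame, 34 mm above the bench; bore 50 mm in diameter, 26 mm deep (floor 8 mm above the bench); axes as the holder's.
- bore1 (a point): Centre of the mouth of bore 1, at (32, -32) mm in the holder's frame, 34 mm above the bench; bore 50 mm in diameter, 26 mm deep (floor 8 mm above the bench); axes as the holder's.
- bore2 (a point): Centre of the mouth of bore 2, at (-32, 32) mm in the holder's frame, 34 mm above the bench; bore 50 mm in diameter, 26 mm deep (floor 8 mm above the bench); axes as the holder's.
- bore3 (a point): Centre of the mouth of bore 3, at (-32, -32) mm in the holder's frame, 34 mm above the bench; bore 50 mm in diameter, 26 mm deep (floor 8 mm above the bench); axes as the holder's.
- post0: Loose steel stop post 0, 80 mm tall, about 0.25 kg, standing upright: foot 44 mm in diameter and 28 mm high with a chamfered lower edge, above it a straight stem 24 mm in diameter up to the top, with an orange band near the top. Origin at the centre of its underside, z up. Two to four of the four posts are present.
- post1: Loose steel stop post 1, 80 mm tall, about 0.25 kg, standing upright: foot 44 mm in diameter and 28 mm high with a chamfered lower edge, above it a straight stem 24 mm in diameter up to the top, with an orange band near the top. Origin at the centre of its underside, z up. Two to four of the four posts are present.
- post2: Loose steel stop post 2, 80 mm tall, about 0.25 kg, standing upright: foot 44 mm in diameter and 28 mm high with a chamfered lower edge, above it a straight stem 24 mm in diameter up to the top, with an orange band near the top. Origin at the centre of its underside, z up. Two to four of the four posts are present.
- post3: Loose steel stop post 3, 80 mm tall, about 0.25 kg, standing upright: foot 44 mm in diameter and 28 mm high with a chamfered lower edge, above it a straight stem 24 mm in diameter up to the top, with an orange band near the top. Origin at the centre of its underside, z up. Two to four of the four posts are present.
- knob (a joint): Knob angle about its upright axis, rad; positive = counter-clockwise from above = backwards. At 0 the bar lies along holder x, white dot towards +x. Starts at -0.15 to 0.45, high; there blocked at -0.3 forwards; comes off the thread's end and clicks down at about 1.0; back limit 1.5. Once down it turns forwards to its stop at -1.25 (home within 0.15). Stays where left; takes 0.06 N m.
- knob_lift (a joint): Height of the knob on its stud, m: 0 at the start (sitting on the end of the thread, 8.5 mm gap under the black disc), -0.0065 when it has clicked down (gap about 2 mm). Its weight and a weak spring (about 4 N together) draw it down; a gripper holding it at its height keeps it from dropping: let go to let it click down.
- knob_top (a point): Centre of the top of the knob's red grip bar, 108 mm above the bench while the knob sits high; moves and turns with the knob, its x axis along the bar. The bar is 64 mm long, 14 mm wide and 34 mm deep from this point down to a black disc of 48 mm diameter.
- cap (a joint): Travel of the canister's sprung white cap, m: 0 up, 0.006 fully down (about 4 N); 0.0045 counts as pressed. It springs back when released.
- cap_top (a point): Centre of the top of the white spray cap (29 mm diameter), 98 mm above the bench when up, on the axis of the fixed squat green canister (52 mm diameter), which stands beside the holder about 87 mm from the knob, its red spout pointing towards the stud.
- tip_tin: Bystander: round tin with blue lid, 68 mm in diameter, 44 mm high; origin at the centre of its underside. Not to be moved.
- weld_magnet_a: Bystander: red flat welding magnet, 97 x 97 x 13 mm; origin at its underside. Not to be moved.
- pliers: Bystander: red-handled pliers, 61 x 196 x 17 mm; origin at its underside. Not to be moved.
There are look-alikes about, which are no part of the job. Leave any brown look-alike of the post2 alone. Leave any yellow look-alike of the part that bears cap alone.

How it is judged (in metres and radians):
On the way, in this order (a step that is already met when the one before it is completed fails the run):
1. the spray cap is pressed right down (value of joint cap above 0.0045 m), for 0.1 s.
2. the cap is up again, all posts stand in bores, and the knob, turned back, has clicked down, not yet turned forwards (value of joint cap below 0.0012 m and value of joint knob_lift below -0.0045 m and value of joint knob above 0.6 rad and ((horizontal distance between post0 and bore0 below 0.005 m and z of post0 in the frame of bore0 below -0.021 m and angle between post0's own z axis and vertical below 0.12 rad) or (horizontal distance between post0 and bore1 below 0.005 m and z of post0 in the frame of bore1 below -0.021 m and angle between post0's own z axis and vertical below 0.12 rad) or (horizontal distance between post0 and bore2 below 0.005 m and z of post0 in the frame of bore2 below -0.021 m and angle between post0's own z axis and vertical below 0.12 rad) or (horizontal distance between post0 and bore3 below 0.005 m and z of post0 in the frame of bore3 below -0.021 m and angle between post0's own z axis and vertical below 0.12 rad)) and ((horizontal distance between post1 and bore0 below 0.005 m and z of post1 in the frame of bore0 below -0.021 m and angle between post1's own z axis and vertical below 0.12 rad) or (horizontal distance between post1 and bore1 below 0.005 m and z of post1 in the frame of bore1 below -0.021 m and angle between post1's own z axis and vertical below 0.12 rad) or (horizontal distance between post1 and bore2 below 0.005 m and z of post1 in the frame of bore2 below -0.021 m and angle between post1's own z axis and vertical below 0.12 rad) or (horizontal distance between post1 and bore3 below 0.005 m and z of post1 in the frame of bore3 below -0.021 m and angle between post1's own z axis and vertical below 0.12 rad)) and ((horizontal distance between post2 and bore0 below 0.005 m and z of post2 in the frame of bore0 below -0.021 m and angle between post2's own z axis and vertical below 0.12 rad) or (horizontal distance between post2 and bore1 below 0.005 m and z of post2 in the frame of bore1 below -0.021 m and angle between post2's own z axis and vertical below 0.12 rad) or (horizontal distance between post2 and bore2 below 0.005 m and z of post2 in the frame of bore2 below -0.021 m and angle between post2's own z axis and vertical below 0.12 rad) or (horizontal distance between post2 and bore3 below 0.005 m and z of post2 in the frame of bore3 below -0.021 m and angle between post2's own z axis and vertical below 0.12 rad)) and ((horizontal distance between post3 and bore0 below 0.005 m and z of post3 in the frame of bore0 below -0.021 m and angle between post3's own z axis and vertical below 0.12 rad) or (horizontal distance between post3 and bore1 below 0.005 m and z of post3 in the frame of bore1 below -0.021 m and angle between post3's own z axis and vertical below 0.12 rad) or (horizontal distance between post3 and bore2 below 0.005 m and z of post3 in the frame of bore2 below -0.021 m and angle between post3's own z axis and vertical below 0.12 rad) or (horizontal distance between post3 and bore3 below 0.005 m and z of post3 in the frame of bore3 below -0.021 m and angle between post3's own z axis and vertical below 0.12 rad))), for 0.1 s.
3. the knob is turned forwards to its stop, still down on its thread (value of joint knob_lift below -0.0045 m and value of joint knob below -1.1 rad), for 0.2 s.
At the end, for the whole second after the job is handed in: Every post present stands upright (within 0.12 rad) and at rest in a bore, within 5 mm of its axis and at least 21 mm deep; the knob is down on its thread (at least 4.5 mm below its start) and turned forwards to within 0.15 rad of its stop; the cap is up (all of step 3 and ((horizontal distance between post0 and bore0 below 0.005 m and z of post0 in the frame of bore0 below -0.021 m and angle between post0's own z axis and vertical below 0.12 rad) or (horizontal distance between post0 and bore1 below 0.005 m and z of post0 in the frame of bore1 below -0.021 m and angle between post0's own z axis and vertical below 0.12 rad) or (horizontal distance between post0 and bore2 below 0.005 m and z of post0 in the frame of bore2 below -0.021 m and angle between post0's own z axis and vertical below 0.12 rad) or (horizontal distance between post0 and bore3 below 0.005 m and z of post0 in the frame of bore3 below -0.021 m and angle between post0's own z axis and vertical below 0.12 rad)) and ((horizontal distance between post1 and bore0 below 0.005 m and z of post1 in the frame of bore0 below -0.021 m and angle between post1's own z axis and vertical below 0.12 rad) or (horizontal distance between post1 and bore1 below 0.005 m and z of post1 in the frame of bore1 below -0.021 m and angle between post1's own z axis and vertical below 0.12 rad) or (horizontal distance between post1 and bore2 below 0.005 m and z of post1 in the frame of bore2 below -0.021 m and angle between post1's own z axis and vertical below 0.12 rad) or (horizontal distance between post1 and bore3 below 0.005 m and z of post1 in the frame of bore3 below -0.021 m and angle between post1's own z axis and vertical below 0.12 rad)) and ((horizontal distance between post2 and bore0 below 0.005 m and z of post2 in the frame of bore0 below -0.021 m and angle between post2's own z axis and vertical below 0.12 rad) or (horizontal distance between post2 and bore1 below 0.005 m and z of post2 in the frame of bore1 below -0.021 m and angle between post2's own z axis and vertical below 0.12 rad) or (horizontal distance between post2 and bore2 below 0.005 m and z of post2 in the frame of bore2 below -0.021 m and angle between post2's own z axis and vertical below 0.12 rad) or (horizontal distance between post2 and bore3 below 0.005 m and z of post2 in the frame of bore3 below -0.021 m and angle between post2's own z axis and vertical below 0.12 rad)) and ((horizontal distance between post3 and bore0 below 0.005 m and z of post3 in the frame of bore0 below -0.021 m and angle between post3's own z axis and vertical below 0.12 rad) or (horizontal distance between post3 and bore1 below 0.005 m and z of post3 in the frame of bore1 below -0.021 m and angle between post3's own z axis and vertical below 0.12 rad) or (horizontal distance between post3 and bore2 below 0.005 m and z of post3 in the frame of bore2 below -0.021 m and angle between post3's own z axis and vertical below 0.12 rad) or (horizontal distance between post3 and bore3 below 0.005 m and z of post3 in the frame of bore3 below -0.021 m and angle between post3's own z axis and vertical below 0.12 rad)) and value of joint cap below 0.0012 m and linear speed of each of post0, post1, post2, post3 below 0.02 m/s); the robot touches nothing.
It fails at once if the tin is moved more than 30 mm (distance of tip_tin from where it was at the start of the episode above 0.03 m).
It fails at once if the welding magnet is moved more than 30 mm (distance of weld_magnet_a from where it was at the start of the episode above 0.03 m).
It fails at once if the pliers is moved more than 30 mm (distance of pliers from where it was at the start of the episode above 0.03 m).
Of post0, post1, post2, post3 only 2 to 4 are there at a start; the rules pass over those that are not, and their reading is None.
At some moment in a run one of post0, post1, post2, post3 may be knocked a few centimetres aside while the robot is not near it.
It also fails if it takes over 210 s, if anything falls off the work surface, if the arm or the gripper's body presses on something with over 40 N, if the wrist force passes 120 N, or if a joint passes its speed limit or range.

## Robot

A 6-joint arm with a two-finger parallel gripper is mounted at the origin on the work surface; the furniture and walls round the work are solid. World frame = base frame: x ahead of the robot, y to its left, z up, the work surface at z = 0. Lengths are in mm, angles in rad, forces in N, time in s.
With the tool pointing down it reaches from about 275 to 825 mm from the base axis. Payload 5.2 kg.
Tool frame: the origin (TCP) lies on the centre line of the jaws, within the pads' length; the fingertips stand 19 mm ahead of it and the grasp point (between the pads) is the TCP (arm.tip_reach is the z of the fingertips in the tool frame, in mm); z points along the fingers, y is the line along which they close (so a half turn about z gives the same grasp; the last joint's range is limited). The gripper opens to 93 mm and grips with 3 to 60 N. Pads are 15 mm wide; open, the fingers measure 128 mm over their backs; the gripper's body (75 mm by 188 mm) begins 65 mm behind the grasp point.
Start: joints at [-1.508, 0.259, 1.535, -0, 1.348, -0.203], TCP at [144.496, -530.685, 237.653] pointing down, gripper open.
Joint ranges: [-3.14, 3.14], [-0.91, 2.08], [0.19, 2.58], [-1.22, 4.36], [0.22, 2.71], [-3.12, 3.12]. Speed limits (rad/s): [2.57, 2.57, 3.14, 3.14, 3.14, 3.14].

## Interface

Orientations are given as [roll, pitch, yaw] about the fixed x, y, z axes, in that order (R = Rz(yaw) Ry(pitch) Rx(roll)).
In Python, from workcell import arm gives the robot as it stands. Calls block until the motion is done:
- arm.goto(position, orientation): joint-space move of the TCP to a pose.
- arm.line_to(position, frame=None, vel=150): straight line of the TCP; frame=None keeps the orientation; vel is the mean speed in mm/s.
- arm.move_j(angles): joint-space move.
- arm.grip(opening): finger opening in mm; the grip force is fixed at half the most; returns when the fingers have stopped.
- arm.sleep(seconds).
- arm.ik(position, orientation): joint angles nearest the present ones, or None.
- arm.snapshot(name): name is "scene" or "top" or "wrist"; returns the picture (420x560x3 uint8, red, green, blue); there is no depth.
- arm.camera_params(name): a dict with "vfov" (degrees; the focal length in pixels is half the picture's height over the tangent of half this angle, whatever the lens; pixels are square), "cx", "cy" (the principal point, pixels), "view" (4x4, takes a point from world to camera coordinates). Camera axes: x right, y down, z forward; pixel columns grow to the right and rows downward; lengths in mm; the calibration is good to about 2 mm. A picture is of the moment at which its call begins: read the wrist's pose just before it. camera_params takes no time and is no camera call; for the wrist camera it gives the pose at the moment of the call.
A pose or a line that the arm cannot do raises arm.Unreachable and nothing moves.
- arm.job_done(): hands the job in; it is judged then, once.
Trained networks look in the newest picture that a camera, given by its name, has taken for a name from the list of things; names that differ only in an ending like _2 or _b are one class to them, and where a whole thing is asked for, a point or a joint stands for the part that bears it (a point fixed in the world has none). Each returns a list of dicts, best first, with "confidence" (0 to 1); they miss things now and then, are a little off and sometimes report something else, mostly with a low value. They report only what shows in the picture. A call takes as long as a camera call. They do not tell look-alikes from the thing itself.
- arm.look_for(target, camera): "bbox" ([left, top, width, height] as shares, 0 to 1, of the picture: columns of its width, rows of its height, round what is visible of it).
- arm.trace(target, camera): "pixels" (420x560 bool, what is visible of it) and "bbox" ([left, top, width, height] as shares, 0 to 1, of the picture: columns of its width, rows of its height, round what is visible of it).
- arm.place_of(target, camera): "at" ([column, row] as shares, 0 to 1, of the picture: columns of its width, rows of its height: a listed point, or the origin of a listed thing).
Readings, each from a call of its own:
- arm.current_t(): time.
- arm.current_joints(): joint angles.
- arm.current_dq(): joint speeds.
- arm.current_joint_torque(): joint torques, N m.
- arm.current_tool_pos(): TCP position.
- arm.current_eef_rot(): TCP orientation.
- arm.current_ft_force(): force on the tool from outside, world axes, zero at the start.
- arm.current_ft_torque(): the same for the moment, N m.
- arm.current_width(): finger opening in mm.
- arm.current_finger_force(): force on a finger pad.
Only numpy, scipy, OpenCV 4.12 (cv2) and the standard library are available. Lean on these libraries where they do the work, as an engineer would, in place of code of your own. Each camera call takes 0.05 s, during which the arm holds its last target. There are 200 camera calls.

## Working session

There is one attempt and no reset: what is moved stays moved. The work goes in short steps, each a Python script; the robot and the scene stay as the last script left them, time stands still between calls to the robot, and variables do not carry over. Pictures are saved under pics/ and viewed, at most 14 in all, crops included, and the job is handed in when it is done.

```bash
mkdir -p pics; ls
cat > h.py <<'E'
import numpy as np, cv2
from workcell import arm
def snap(c,n):
    im=arm.snapshot(c); cv2.imwrite(f'pics/{n}.png',im[:,:,::-1]); return im
def ray(c,px,z,P=None):
    """world point at height z seen at pixel px"""
    p=P or arm.camera_params(c); f=210/np.tan(np.radians(p['vfov'])/2)
    V=np.array(p['view']); R=V[:3,:3]; o=-R.T@V[:3,3]
    d=R.T@np.array([(px[0]-p['cx'])/f,(px[1]-p['cy'])/f,1.])
    return o+d*(z-o[2])/d[2]
def proj(c,X,P=None):
    p=P or arm.camera_params(c); f=210/np.tan(np.radians(p['vfov'])/2)
    V=np.array(p['view']); q=V[:3,:3]@np.array(X,float)+V[:3,3]
    return np.array([p['cx']+f*q[0]/q[2],p['cy']+f*q[1]/q[2]])
def places(t,c,z,P=None):
    return [(round(r['confidence'],2),(np.array(r['at'])*[560,420]).round(),ray(c,np.array(r['at'])*[560,420],z,P)[:2].round(1)) for r in arm.place_of(t,c)]
E
python3 - <<'E'
from h import *
snap('top','top0'); snap('scene','scene0')
print(arm.camera_params('top'),arm.camera_params('wrist'))
for t,z in [('holder',0),('post0',0),('knob_top',108),('cap_top',98),('tip_tin',0),('weld_magnet_a',0),('pliers',0),('bore0',34),('bore1',34),('bore2',34),('bore3',34)]: print(t,places(t,'top',z))
E
```

```text
pics
{'vfov': 48.37153086764184, 'cx': 285.3604110074831, 'cy': 210.3668151737697, 'view': array([[ 7.77336354e-03, -9.99829077e-01,  1.67747099e-02,
        -2.13471132e+01],
       [-9.88584888e-01, -1.02079274e-02, -1.50318721e-01,
         5.15430627e+02],
       [ 1.50464264e-01, -1.54147426e-02, -9.88495266e-01,
         1.06794578e+03],
       [ 0.00000000e+00,  0.00000000e+00,  0.00000000e+00,
         1.00000000e+00]])} {'vfov': 67.6506740388007, 'cx': 279.42955771020445, 'cy': 206.95426543667975, 'view': array([[ 2.63897200e-01, -9.64549627e-01, -1.51162341e-03,
        -5.49669527e+02],
       [-9.23223772e-01, -2.53043801e-01,  2.89182816e-01,
        -3.53042743e+01],
       [-2.79313684e-01, -7.49189688e-02, -9.57272696e-01,
         3.91504967e+02],
       [ 0.00000000e+00,  0.00000000e+00,  0.00000000e+00,
         1.00000000e+00]])}
holder [(0.83, array([270., 183.]), array([590.2,  22. ]))]
post0 [(0.81, array([304., 245.]), array([436.5, -62.7])), (0.8, array([359., 240.]), array([ 450.1, -197.9])), (0.58, array([249., 242.]), array([442.6,  71.3])), (0.46, array([
[... 562 characters left out ...]
)), (0.75, array([259., 169.]), array([617.2,  48.1]))]
bore1 [(0.93, array([287., 167.]), array([621.8, -20.4])), (0.87, array([260., 192.]), array([561.3,  44. ])), (0.76, array([282., 199.]), array([544.7,  -9.5])), (0.75, array([259., 169.]), array([617.2,  48.1]))]
bore2 [(0.93, array([287., 167.]), array([621.8, -20.4])), (0.87, array([260., 192.]), array([561.3,  44. ])), (0.76, array([282., 199.]), array([544.7,  -9.5])), (0.75, array([259., 169.]), array([617.2,  48.1]))]
bore3 [(0.93, array([287., 167.]), array([621.8, -20.4])), (0.87, array([260., 192.]), array([561.3,  44. ])), (0.76, array([282., 199.]), array([544.7,  -9.5])), (0.75, array([259., 169.]), array([617.2,  48.1]))]
```

View pics/top0.png

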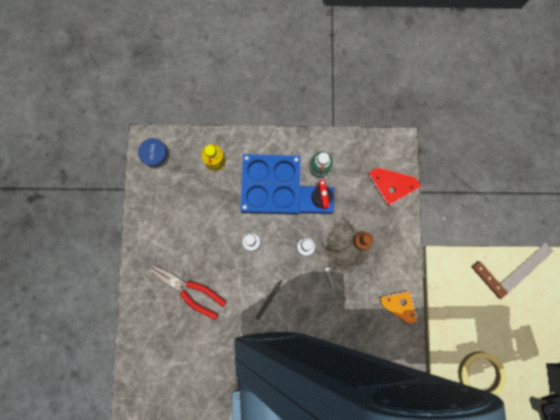

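View pics/scene0.png

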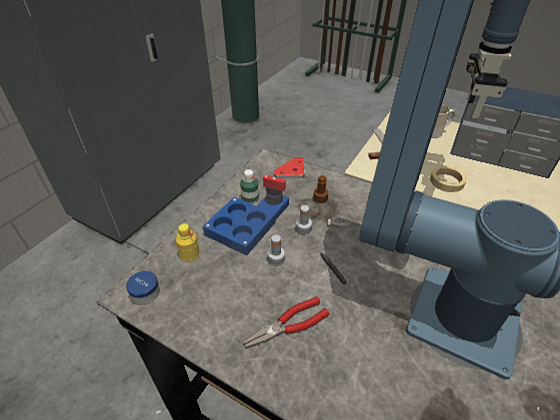

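Top view: holder around (270,183), two steel posts at (250,242) and (306,246), brown look-alike at (363,241), green canister at (321,160), yellow look-alike at (212,157), and the knob bar at (323,193). Next is a closer wrist view.

Run:
```python
from h import *
print(arm.current_eef_rot(), arm.current_tool_pos())
arm.goto([470,-20,330],[np.pi,0,0]); print(arm.current_joints())
P=arm.camera_params('wrist');V=P['view'];print(V[:3,:3].round(2),(-V[:3,:3].T@V[:3,3]).round(0))
snap('wrist','w1'); snap('top','top1')
for t,z in [('holder',0),('post0',0),('knob_top',108),('cap_top',98),('bore0',34)]: print(t,places(t,'wrist',z,P))
print('top',places('post0','top',0),places('holder','top',0),places('bore0','top',34))
```

```text
[3.14149303e+00 7.10232435e-05 2.65788831e-01] [ 144.46799009 -530.71490119  237.69299121]
[-2.81460727e-01  6.41762004e-02  1.54706134e+00 -2.72685092e-04
  1.53074630e+00  1.29019831e+00]
[[ 0.   -1.    0.  ]
 [-0.96 -0.    0.29]
 [-0.29 -0.   -0.96]] [550. -21. 477.]
holder [(0.63, array([252.,  85.]), array([587.2,  18.2])), (0.28, array([224., 184.]), array([443.6,  65.1]))]
post0 [(0.79, array([223., 183.]), array([445.2,  66.2])), (0.59, array([398., 181.]), array([ 447.9, -205.8])), (0.58, array([307., 194.]), array([427.4, -65.5]))]
knob_top [(0.85, array([349., 113.]), array([ 549.1, -100. ]))]
cap_top [(0.9, array([354.,  35.]), array([ 629.7, -102.3])), (0.85, array([113.,  16.]), array([648.2, 156.3])), (0.54, array([306., 195.]), array([451.5, -55.1])), (0.45, array([270., 108.]), array([554.4, -10. ]))]
bore0 [(0.9, array([224.,  57.]), array([618.,  50.])), (0.86, array([225., 110.]), array([553. ,  52.1])), (0.67, array([272.,  59.]), array([616.2, -11.8])), (0.56, array([271., 109.]), array([554.2, -10.3]))]
top [(0.68, array([357., 244.]), array([ 441.6, -192.2])), (0.62, array([249., 242.]), array([442.4,  70.4])), (0.57, array([305., 247.]), array([432.9, -64.6]))] [] []
```

View pics/w1.png

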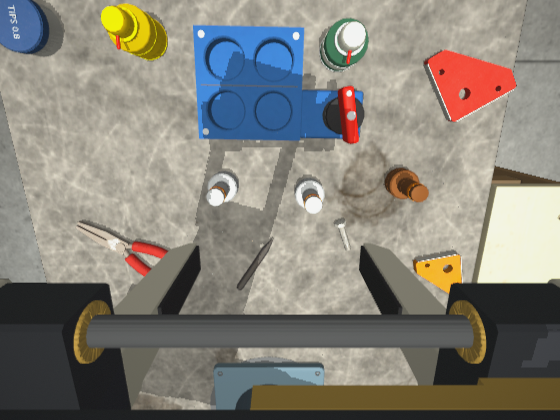

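View pics/top1.png

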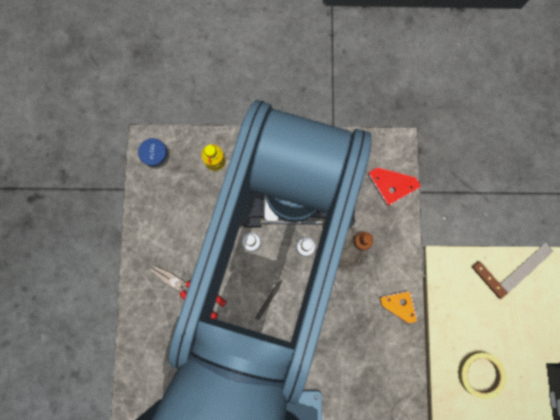

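The wrist view shows two steel posts at (222,187) and (311,194). The canister cap is at (352,35) and the knob bar at (349,113). No more posts are hidden. I'll take a closer view of the holder to get it to about a millimetre.

Run:
```python
from h import *
arm.goto([570,-25,190],[np.pi,0,0])
P=arm.camera_params('wrist'); im=snap('wrist','w2')
for t,z in [('holder',0),('knob_top',108),('cap_top',98),('bore0',34)]: print(t,places(t,'wrist',z,P))
hsv=cv2.cvtColor(im,cv2.COLOR_RGB2HSV)
m=cv2.inRange(hsv,(100,120,90),(125,255,255)); cv2.imwrite('pics/m.png',m)
# bright blue top face: holes = bores
cs,h=cv2.findContours(m,cv2.RETR_CCOMP,cv2.CHAIN_APPROX_NONE)
for c,hh in zip(cs,h[0]):
    if cv2.contourArea(c)>400:
        print('hole' if hh[3]>=0 else 'outer',cv2.contourArea(c),cv2.boundingRect(c))
        if hh[3]>=0:
            w=np.array([ray('wrist',p[0],34,P)[:2] for p in c]); print(cv2.minEnclosingCircle(w.astype(np.float32)), cv2.fitEllipse(w.astype(np.float32)))
```

```text
holder [(0.89, array([238., 176.]), array([583.3,  19.2]))]
knob_top [(0.83, array([375., 246.]), array([ 548.6, -101.7]))]
cap_top [(0.64, array([380., 139.]), array([ 631.2, -100.9])), (0.56, array([ 30., 119.]), array([645. , 158.1]))]
bore0 [(0.9, array([200., 148.]), array([617.5,  50.4])), (0.76, array([201., 213.]), array([552.3,  53.7])), (0.72, array([268., 156.]), array([610.1, -14.7])), (0.66, array([265., 212.]), array([553.3, -10.8]))]
outer 22088.0 (157, 107, 229, 141)
```

View pics/w2.png

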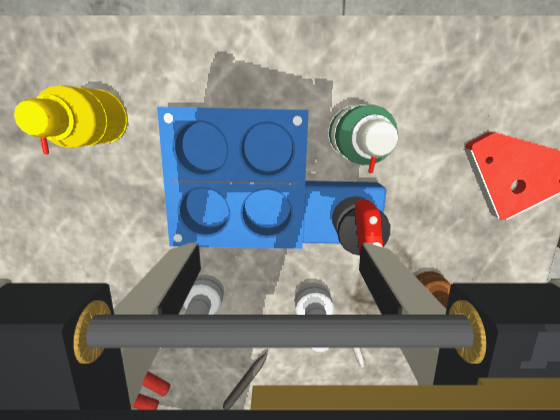

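View pics/m.png

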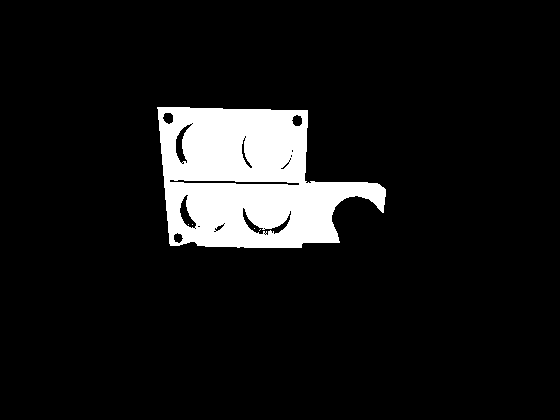

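```bash
python3 - <<'E'
from h import *
P=arm.camera_params('wrist')
m=cv2.imread('pics/m.png',0)
cs,h=cv2.findContours(255-m[100:250,150:310],cv2.RETR_LIST,cv2.CHAIN_APPROX_NONE)
S=[]
for c in cs:
    if 40<cv2.contourArea(c)<300 and cv2.boundingRect(c)[2]<15:
        M=cv2.moments(c);p=(M['m10']/M['m00']+150,M['m01']/M['m00']+100);w=ray('wrist',p,34,P)[:2];print(p,w);S.append(w)
ys,xs=np.nonzero(m)
# outline points: left edge & top edge of top face
L=np.array([ray('wrist',(xs[ys==r].min()-.5,r),34,P)[:2] for r in range(115,240)])
T=np.array([ray('wrist',(c,ys[xs==c].min()-.5),34,P)[:2] for c in range(165,300)])
print('left edge y',np.median(L[:,1]),np.polyfit(L[:,0],L[:,1],1),'top edge x',np.median(T[:,0]),np.polyfit(T[:,1],T[:,0],1))
B=np.array([ray('wrist',(c,ys[(xs==c)].max()+.5),34,P)[:2] for c in range(180,296)]);print('bottom',np.median(B[:,0]),np.polyfit(B[:,1],B[:,0],1))
R=np.array([ray('wrist',(xs[ys==r].max()+.5,r),34,P)[:2] for r in range(115,178)]);print('right',np.median(R[:,1]),R[[0,30,60]])
for n,z in [('w1',108)]:
    im=cv2.imread(f'pics/{n}.png'); hsv=cv2.cvtColor(im,cv2.COLOR_BGR2HSV)
    r=(cv2.inRange(hsv,(0,150,120),(8,255,255))|cv2.inRange(hsv,(172,150,120),(180,255,255)))[80:150,330:370]
    y,x=np.nonzero(r); print(x.min()+330,x.max()+330,y.min()+80,y.max()+80)
    for yy in range(y.min(),y.max()+1,6): print(yy+80, x[y==yy].min()+330,x[y==yy].max()+330)
E
python3 -c "
import cv2
a=cv2.imread('pics/w1.png')[10:160,290:400];cv2.imwrite('pics/k.png',cv2.resize(a,None,fx=4,fy=4,interpolation=3))"
```

```text
(177.66666666666666, 237.54) [525.19135096  80.58721234]
(296.87198067632846, 120.23913043478261) [643.80431794 -42.2740285 ]
(167.88967136150234, 117.63849765258216) [646.00929427  78.66672285]
left edge y 89.10965079026525 [-1.75936766e-02  9.94714572e+01] top edge x 654.2894539128525 [2.27244112e-02 6.54196807e+02]
bottom 515.0338269785863 [4.05294731e-02 5.14464328e+02]
right -51.62678178468468 [[648.54097382 -52.13633182]
 [620.88244795 -51.91849211]
 [591.68738934 -50.70101115]]
342 358 86 143
86 347 351
92 342 353
98 343 354
104 343 355
110 344 355
116 345 356
122 345 356
128 346 357
134 347 357
140 347 358
```

View pics/k.png

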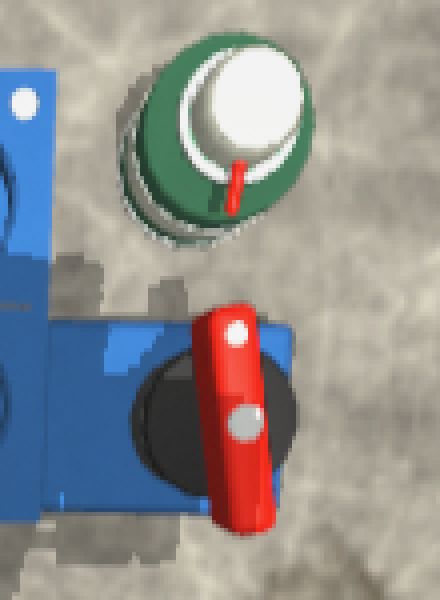

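Screw and edge fits put the holder at (584.6, 19.0) with yaw -0.017. In the crop, the bar's white dot is at the far end, so the knob angle is about +0.1. I'll press the cap, then look at the posts.

```bash
cat >> h.py <<'E'
from scipy.optimize import minimize
HC=np.array([584.6,19.0]); HY=-0.017
def H(x,y):
    c,s=np.cos(HY),np.sin(HY); return HC+[c*x-s*y,s*x+c*y]
DOWN=[np.pi,0,0]
def model(x,y,P,z0=0):
    m=np.zeros((420*2,560*2),np.uint8)
    t=np.linspace(0,2*np.pi,40)
    for r,a,b in((22,2,28),(12,28,80)):
        q=np.array([proj('wrist',[x+r*np.cos(k),y+r*np.sin(k),z0+z],P) for z in(a,b) for k in t])
        cv2.fillPoly(m,[cv2.convexHull(np.round(q*2+.5).astype(np.int32))],1)
    return m
def fit(mask,x,y,P,z0=0):
    M=cv2.resize(mask.astype(np.uint8),None,fx=2,fy=2,interpolation=0)
    f=lambda p:-(M&(k:=model(p[0],p[1],P,z0))).sum()/(M|k).sum()
    r=minimize(f,[x,y],method='Nelder-Mead',options=dict(initial_simplex=[[x-4,y-4],[x+6,y],[x,y+6]],xatol=.1,fatol=1e-4))
    return r.x.round(1),round(-r.fun,3)
def posts(P):
    """fit every post-like thing traced in the newest wrist picture"""
    out=[]
    for r in arm.trace('post0','wrist'):
        if r['confidence']<.25: continue
        b=r['bbox']; g=ray('wrist',((b[0]+b[2]/2)*560,(b[1]+b[3]/2)*420),30,P)
        out.append((round(r['confidence'],2),*fit(r['pixels'],g[0],g[1],P)))
    return out
E
python3 - <<'E'
from h import *
arm.grip(0)
c=[631.5,-102]
arm.goto([*c,150],DOWN); F0=arm.current_ft_force()[2]
arm.line_to([*c,120],vel=100)
for z in np.arange(117,109,-1):
    arm.line_to([*c,z],vel=25); f=arm.current_ft_force()[2]-F0; print(z,arm.current_tool_pos()[2].round(2),round(f,2))
    if abs(f)>9: break
arm.sleep(.3)
arm.line_to([*c,160],vel=100); arm.grip(93)
arm.goto([445,0,190],DOWN)
P=arm.camera_params('wrist'); snap('wrist','w3'); print(posts(P), arm.current_t())
E
```

```text
117 117.5 -1.06
116 116.31 1.39
115 115.18 1.61
114 114.14 2.11
113 113.12 2.91
112 112.11 3.24
111 111.3 4.65
110 111.18 9.28
[(0.86, array([360.7, -75.5]), np.float64(-0.0)), (0.69, array([ 485.8, -247.3]), np.float64(-0.0)), (0.66, array([375. ,  54.4]), np.float64(-0.0))] 12.1333h.py:31: RuntimeWarning: overflow encountered in scalar negative
  f=lambda p:-(M&(k:=model(p[0],p[1],P,z0))).sum()/(M|k).sum()
```

View pics/w3.png

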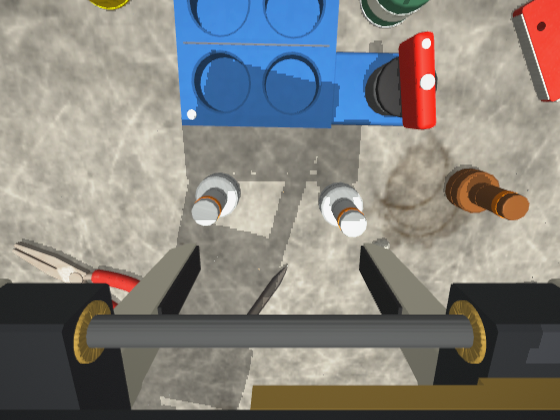

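The cap was pressed to its 6 mm end. The posts are visible at (217,197) and (345,210). The fit failed because of an unsigned-integer overflow, so I'll fix that, rerun it and pick the first post.

```bash
sed -i 's/f=lambda p:-(M&(k:=model(p\[0\],p\[1\],P,z0))).sum()\/(M|k).sum()/f=lambda p:-float((M\&(k:=model(p[0],p[1],P,z0))).sum())\/float((M|k).sum())/' h.py
python3 - <<'E'
from h import *
P=arm.camera_params('wrist'); arm.snapshot('wrist'); L=posts(P); print(L)
p=[l[1] for l in L if l[1][1]>20 and l[2]>.7][0]
arm.goto([*p,120],DOWN); arm.line_to([*p,56],vel=120)
arm.grip(10); print(p,arm.current_width(),arm.current_finger_force(),arm.current_tool_pos())
arm.line_to([*p,130],vel=120); print(arm.current_width(),arm.current_ft_force())
snap('wrist','g1')
E
```

```text
[(0.9, array([434. , -65.4]), np.float64(0.949)), (0.8, array([444.4,  63.4]), np.float64(0.961)), (0.64, array([ 448.6, -204.1]), np.float64(0.937))]
[444.4  63.4] 23.305500563428282 29.993901550769806 [444.32694683  63.49804632  55.93189842]
23.890521757670626 [-0.20621927 -0.37226561 -2.54325526]
```

View pics/g1.png

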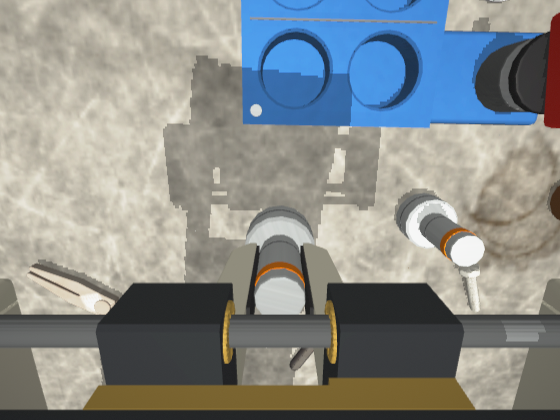

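```bash
cat >> h.py <<'E'
def insert(b):
    arm.line_to([*b,130],vel=200); arm.line_to([*b,97],vel=100)
    F0=arm.current_ft_force()[2]
    for z in np.arange(94,63,-3):
        arm.line_to([*b,z],vel=60); f=arm.current_ft_force()[2]-F0
        if abs(f)>12: break
    print('insert',arm.current_tool_pos().round(1),round(f,1)); return f
E
python3 - <<'E'
from h import *
insert(H(32,32)); print(arm.current_width(), arm.current_ft_force(), arm.current_t())
E
```

```text
insert [617.2  50.4  64. ] 0.1
23.511697931120786 [ 0.23493201  0.53689526 -2.43746098] 19.5333
```

Reached full depth with no resistance. I'll release, look again, then pick up the second post.

Run:
```python
from h import *
b=H(32,32)
arm.line_to([*b,63.5],vel=20); arm.grip(45); arm.line_to([*b,150],vel=150); arm.grip(93)
arm.goto([445,-20,190],DOWN)
P=arm.camera_params('wrist'); arm.snapshot('wrist'); L=posts(P); print(L)
p=[l[1] for l in L if l[1][1]>-150 and l[1][0]<500 and l[2]>.7][0]
arm.goto([*p,120],DOWN); arm.line_to([*p,56],vel=120)
arm.grip(10); print(p,arm.current_width(),arm.current_tool_pos())
arm.line_to([*p,130],vel=120); print(arm.current_width())
f=insert(H(-32,32))
if abs(f)<8 and arm.current_tool_pos()[2]<65:
    b=H(-32,32); arm.line_to([*b,63.5],vel=20); arm.grip(45); arm.line_to([*b,150],vel=150); arm.grip(93)
    arm.goto([520,-25,230],DOWN); P=arm.camera_params('wrist'); snap('wrist','w4'); print(posts(P))
    k=H(-35,-122); print('knob',k,places('knob_top','wrist',108,P),arm.current_t())
```

```text
[(0.97, array([433.5, -65.8]), np.float64(0.947)), (0.61, array([621.4,  53.8]), np.float64(0.932)), (0.58, array([ 449.3, -203.7]), np.float64(0.955))]
[433.5 -65.8] 23.32768740637095 [433.42202995 -65.74725316  55.91513451]
23.607428253505326
insert [553.1  51.5  63.9] -0.8
[(0.96, array([551.7,  52.4]), np.float64(0.944)), (0.9, array([ 449.9, -204. ]), np.float64(0.927)), (0.85, array([616.7,  51.7]), np.float64(0.967)), (0.54, array([ 597.7, -267.3]), np.float64(0.465))]
knob [ 547.53115727 -102.38740008] [] 33.2417
```

View pics/w4.png

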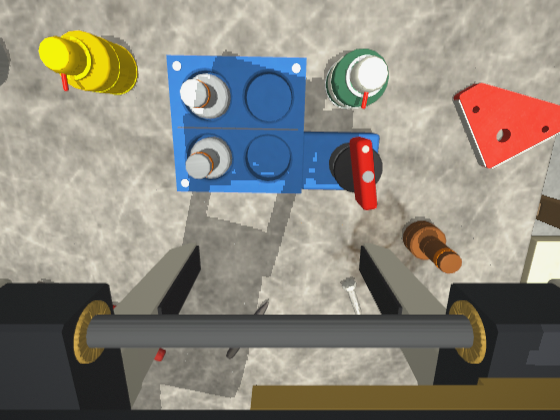

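Both posts are seated, within about 1.5 mm of their bore axes. The knob bar's dot is at (366,149) and its centre at (367,177). Next I'll turn the knob back.

```bash
cat >> h.py <<'E'
K=H(-35,-122)
def kpose(ang,z): return [*K,z],[np.pi,0,ang+HY]
def turn(a,b,z):
    for t in np.linspace(a,b,max(2,int(abs(b-a)/.15)+1))[1:]: arm.goto(*kpose(t,z))
    print('turned',(arm.current_eef_rot()[2]-HY).round(3),'torque',np.round(arm.current_ft_torque(),2),'F',np.round(arm.current_ft_force(),1),'w',round(arm.current_width(),1))
E
python3 - <<'E'
from h import *
P=arm.camera_params('wrist')
d=ray('wrist',(365.8,149.3),108,P); c=ray('wrist',(367.5,177),108,P); print(d,c); a=np.arctan2(d[1]-c[1],d[0]-c[0])-HY; print('knob',a,K)
for t in (a,1.25,-1.3): print(arm.ik(*kpose(t,97)))
a=float(np.clip(a,-.15,.4))
arm.grip(50); arm.goto(*kpose(a,160)); arm.line_to(kpose(a,97)[0],vel=80)
arm.grip(5); print(arm.current_width(),arm.current_ft_force(),arm.current_ft_torque())
turn(a,1.25,97)
arm.grip(40); arm.sleep(.5)
print(arm.current_t()); arm.line_to(kpose(0,190)[0],vel=150)
arm.goto([530,-60,230],DOWN); snap('wrist','w5')
E
```

```text
[569.42353964 -96.98118376 108.        ] [ 545.69069879 -100.4181272   108.        ]
knob 0.16081820195643004 [ 547.53115727 -102.38740008]
[-3.85113855e-01  4.03327378e-01  1.70078212e+00 -4.44089210e-16
  1.03748315e+00  1.04186427e+00]
[-3.85113855e-01  4.03327378e-01  1.70078212e+00 -4.44089210e-16
  1.03748315e+00 -4.73175282e-02]
[-3.85113855e-01  4.03327378e-01  1.70078212e+00 -4.44089210e-16
  1.03748315e+00  2.50268247e+00]
13.707893268279681 [-0.02396406  3.41799278  2.17769374] [ 0.66638907  0.07632482 -0.0688283 ]
turned 1.242 torque [ 0.91 -0.59  0.04] F [ 2.7  4.8 -6.2] w 13.7
39.2833
```

View pics/w5.png

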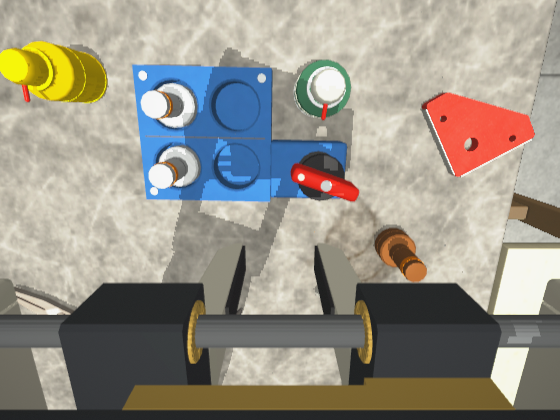

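The bar is turned to about 1.23: dot at (301,177), centre at (326,186). I'll check the drop by touching, then turn forwards.

Run:
```python
from h import *
P=arm.camera_params('wrist')
for z in(108,101.5):
    c=ray('wrist',(326,186),z,P);d=ray('wrist',(300.8,177.3),z,P);print(z,c[:2],np.hypot(*(c-d)[:2]),np.arctan2(d[1]-c[1],d[0]-c[0])-HY)
# touch the bar's top with closed fingertips
arm.grip(0); arm.goto(*kpose(1.25-np.pi/2,140)); F0=arm.current_ft_force()[2]
for z in np.arange(130,118,-1):
    arm.line_to([*K,z],vel=30); f=arm.current_ft_force()[2]-F0
    if f>3: break
print('contact tcp z',arm.current_tool_pos()[2],f,'-> top',arm.current_tool_pos()[2]-arm.tip_reach)
arm.line_to([*K,150],vel=100)
```

```text
108 [ 547.91068867 -101.51163645] 23.57595625516412 1.2547481483325391
101.5 [ 546.40437556 -102.50312188] 24.146773554488345 1.2547481483325387
contact tcp z 120.665420276518 4.97816794524186 -> top 101.665420276518
```

The top of the bar is at 101.6 mm, so the knob has clicked down. Now I'll turn it forwards to the stop.

Run:
```python
from h import *
z=91
arm.grip(50); arm.goto(*kpose(1.25,150)); arm.line_to(kpose(0,z)[0],vel=80)
arm.grip(5); print(arm.current_width())
turn(1.25,-1.1,z); turn(-1.1,-1.2,z); turn(-1.2,-1.25,z)
arm.sleep(.3)
arm.grip(45); arm.line_to(kpose(0,190)[0],vel=150); arm.grip(93)
arm.goto([530,-60,230],DOWN); P=arm.camera_params('wrist'); snap('wrist','w6'); print(posts(P),arm.current_t())
```

```text
13.767083114214355
turned -1.093 torque [1.08 0.62 0.01] F [-2.7  5.4  5.5] w 13.7
turned -1.192 torque [ 1.02  0.58 -0.1 ] F [-2.6  6.2  6.4] w 13.7
turned -1.242 torque [ 1.06  0.56 -0.03] F [-2.8  5.3  6.4] w 14.0
[(0.88, array([551.1,  53.5]), np.float64(0.932)), (0.78, array([ 450.4, -204.1]), np.float64(0.643))] 58.4583
```

View pics/w6.png

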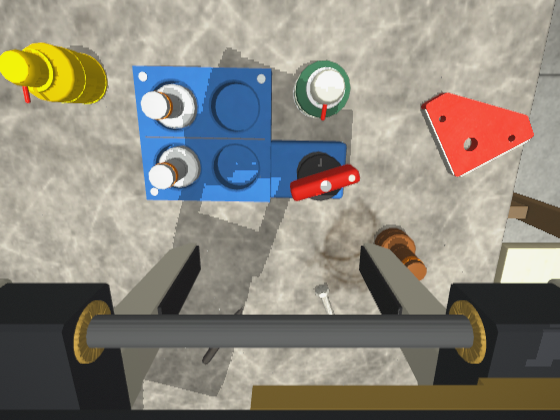

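The bar now points to about -1.25, with its dot at (351,178) and centre at (325,186). Both posts are seated and the gripper is clear, so I'm handing in.

```bash
python3 -c "
from h import *
print(arm.job_done())"
```

```text
the job is handed in; nothing more can be done
None
```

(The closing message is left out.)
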